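# Pack the leather kit into the yellow flip-top box and shut it

### The arm

A 7-joint arm with a two-finger parallel gripper is mounted at the origin on the work surface. World frame = base frame: x ahead of the robot, y to its left, z up, the work surface at z = 0. Lengths are in m, angles in rad, forces in N, time in s.
With the tool pointing down it reaches from about 0.4 to 0.875 m from the base axis. Payload 19.3 kg.
Tool frame: the origin (TCP) lies at the very end of the fingers, on their centre line; the grasp point (between the pads) lies 19 mm behind it; z points along the fingers, y is the line along which they close (so a half turn about z gives the same grasp; the last joint's range is limited). The gripper opens to 85 mm and grips with 20 to 120 N. Pads are 22 mm wide; open, the fingers measure 114 mm over their backs; the gripper's body (76 mm by 85 mm) begins 54 mm behind the grasp point. The pads swing forward as they close: fully open they stand 13 mm farther back than shut.
Start: joints at [-1.414, 0.521, -0.036, 1.599, 0.021, 1.021, -0.113], TCP at [0.141, 0.609, 0.231] pointing down, gripper open.
Joint ranges: [-2.91, 2.91], [-0.3, 2.13], [-1.5, 1.42], [0.17, 2.43], [-1.26, 4.41], [0.16, 1.93], [-2.52, 2.52]. Speed limits (rad/s): [1.89, 1.89, 2.39, 2.39, 3.01, 3.01, 3.01].

### API

Orientations are given as [roll, pitch, yaw] about the fixed x, y, z axes, in that order (R = Rz(yaw) Ry(pitch) Rx(roll)).
In Python, from workcell import bot gives the robot as it stands. The module is installed in compiled form; this text tells all that it offers.
- The arm moves only by the tool apply_moves, never from a script. Its arguments are lists of equal length, an entry for each row: "claw": the finger opening in m, from 0 to 0.0854; "xyz": the shift along the tool's x, y, z in m, a list of three; "twist": the turn, a rotation vector about the tool's x, y, z in rad, a list of three. A call has 1 to 20 rows; each row shifts and turns the commanded pose from where the row before left it, along the tool's axes as they then stand; what a row does not reach is not made up. A row lasts 1/10 s, in which the tool goes at most 50 mm and 8.59 degrees, less where a joint would pass 70% of its speed; a pose out of reach is approached as far as the arm can. A call with a gripper value outside its range is refused whole. The fingers move at their own pace and stop on an object; "force" is the grip in N (left out, the last holds). Time passes only in rows, so rows that do not move let the fingers close. It gives the time, the measured TCP pose, the force, the opening and the grip force at its end, in the units of the state.
- bot.observe(): the state, without advancing time (a new reading comes with each control period).
- bot.grab_frame(name): name is "scene" or "top" or "wrist"; returns a dict with "img" (420x560x3 uint8, red, green, blue), "vfov" (degrees; the focal length in pixels is half the picture's height over the tangent of half this angle, whatever the lens; pixels are square), "cx", "cy" (the principal point, pixels), "view" (4x4, takes a point from world to camera coordinates). Camera axes: x right, y up, looking along -z (the intrinsics and any distortion apply to the point x, -y, -z); pixel columns grow to the right and rows downward; lengths in m; the calibration is good to about 2 mm. A picture is of the moment at which its call begins. There is no depth.
- bot.job_done(): hands the job in; it is judged then, once.
Trained networks look in the newest picture that a camera, given by its name, has taken for a name from the list of things; names that differ only in an ending like _2 or _b are one class to them, and where a whole thing is asked for, a point or a joint stands for the part that bears it (a point fixed in the world has none). Each returns a list of dicts, best first, with "score" (0 to 1); they miss things now and then, are a little off and sometimes report something else, mostly with a low value. They report only what shows in the picture. A call takes as long as a camera call. They do not tell look-alikes from the thing itself.
- bot.find_in(camera, query): "position" ([x, y, z] in m, in world coordinates, good to about 4 mm: the middle of the surface that is visible of it).
The state is a dict: "clock": time; "qpos": joint angles; "qd": joint speeds; "joint_efforts": joint torques, N m; "position": TCP position; "tool_rot": TCP orientation; "force": force on the tool from outside, world axes, zero at the start; "moment": the same for the moment, N m; "grip_width": finger opening in m; "finger_force": force on a finger pad.
Only numpy, scipy, OpenCV 4.12 (cv2) and the standard library are available. Lean on these libraries where they do the work, as an engineer would, in place of code of your own. Each camera call takes 0.05 s, during which the arm holds its last target. There are 200 camera calls.

### The job

Pack the leather kit away in the yellow box: the wooden mallet, the tin of punches, the little square bottle of edge dressing and the small glass jar of rivets all go in, each on the bottom of the box and the same way up as it is now, set down rather than dropped. Then shut the lid fully. Leave everything else on the slab as it stands.

Things in the scene. Friction and masses are not known exactly. Their poses are not given: they have to be found in the camera images.
- box: Open yellow plastic box, fixed. Outside 212 x 122 x 60 mm high, walls and bottom 4 mm thick: inside 204 x 114 mm, 56 mm deep. Origin: centre of the underside; x along its length from the hinge end (-x) to the latch end (+x), z up. The open lid leans outward over the -x end. The kit fits in one layer: mallet lengthwise in the middle, tin on one side of its handle, bottle and jar on the other.
- lid (a joint): Hinge angle, rad: 0 = shut flat on the rim, growing as it opens (1.57 = upright; starts at 1.8 to 2.1, stop at 2.25). Stiff hinge: the 140 g lid stays where it is left and takes 1 to 3 N at its free edge to swing. Flat panel 5 mm thick, 130 mm wide, with a 10 mm rim on three sides and a 34 mm wide latch tab 25 mm long in the middle of the free edge; no catch.
- lid_hinge (a point): Middle of the hinge line, at the box's -x end, 60 mm above the slab. The hinge line runs along the box's y.
- lid_edge (a point): Middle of the lid's free edge on its outer (top when shut) face, 217 mm from the hinge line. Shut, the outer face lies 6 mm above the hinge line.
- mallet: Wooden mallet lying flat. Head 60 mm along the handle, 100 mm across it, 45 mm high. Handle 24 mm wide, 26 mm high, 128 mm long beyond the head, its axis 22.5 mm above the underside; a 6 mm stub behind the head: 194 mm overall. Origin: under the centre of the head at its underside; x along the handle away from the head, z up. About 235 g, mass centre 21 mm from the origin along x.
- punch_tin: Open steel tin of leather punches, one rigid piece of about 240 g: tin 110 x 36 x 28 mm high, filled to the brim by a wooden insert. A square driver shank, 14 x 14 mm, stands at its middle up to 52 mm above the underside: a good grip. Short punch tubes up to 40 mm high stand at both ends, 35 mm and more from the middle. Origin: centre of the underside; x along the length, z up.
- bottle: Small square plastic bottle: body 36 x 36 x 30 mm high, round black screw cap 22 mm in diameter from 33 to 52 mm above the underside. Origin: centre of the underside; x and y square to the sides, z up. About 55 g.
- jar: Small round glass jar of brass rivets with a steel screw lid: 38 mm in diameter, 48 mm high in all (the lid, as wide, is the top 13 mm). Origin: centre of the underside, z up. About 75 g.
- pie_plate: Leave alone: small aluminium pie plate, 124 mm across, 22 mm high. Origin: centre of the underside.
- oil_bottle: Leave alone: tall round amber bottle, 56 mm in diameter, 150 mm high. Origin: centre of the underside.
- coaster: Leave alone: square ceramic tile coaster, 100 x 100 x 9 mm, with a mug on it. Origin: centre of the underside.
- mug: Leave alone: mug, 76 mm across and 70 mm high, standing on the coaster, its handle at its +y. Origin: centre of the underside.
- awl: Leave alone: awl with a wooden handle lying on the slab, 150 mm long along x. Origin: under its middle.
- wax: Leave alone: cake of wax, 60 x 40 x 24 mm. Origin: centre of the underside.
- spool: Leave alone: standing thread spool, 42 mm in diameter, 58 mm high. Origin: centre of the underside.
Mind the look-alikes: they are no part of the job. Leave any blue or purple look-alike of the bottle alone.

How it is judged:
On the way, in this order (a step that is already met when the one before it is completed fails the run):
1. all four kit pieces stand on the bottom of the box, lid still open (x of mallet in the frame of box between -0.1 and 0.1 m and y of mallet in the frame of box between -0.05 and 0.05 m and z of mallet in the frame of box between -0.005 and 0.012 m and angle between each of mallet, punch_tin, bottle, jar's own z axis and vertical below 0.15 rad and x of punch_tin in the frame of box between -0.1 and 0.1 m and y of punch_tin in the frame of box between -0.05 and 0.05 m and z of punch_tin in the frame of box between -0.005 and 0.012 m and x of bottle in the frame of box between -0.1 and 0.1 m and y of bottle in the frame of box between -0.05 and 0.05 m and z of bottle in the frame of box between -0.005 and 0.012 m and x of jar in the frame of box between -0.1 and 0.1 m and y of jar in the frame of box between -0.05 and 0.05 m and z of jar in the frame of box between -0.005 and 0.012 m and value of joint lid above 0.3 rad), for 0.2 s.
2. the lid is shut (value of joint lid below 0.03 rad), for 0.2 s.
At the end, for the whole second after the job is handed in: Mallet, punch tin, bottle and jar are all inside the box, at rest on its bottom (within 8 mm) and upright or flat as they lay before (within 0.15 rad), and the lid is shut (under 0.03 rad) (x of mallet in the frame of box between -0.1 and 0.1 m and y of mallet in the frame of box between -0.05 and 0.05 m and z of mallet in the frame of box between -0.005 and 0.012 m and angle between each of mallet, punch_tin, bottle, jar's own z axis and vertical below 0.15 rad and x of punch_tin in the frame of box between -0.1 and 0.1 m and y of punch_tin in the frame of box between -0.05 and 0.05 m and z of punch_tin in the frame of box between -0.005 and 0.012 m and x of bottle in the frame of box between -0.1 and 0.1 m and y of bottle in the frame of box between -0.05 and 0.05 m and z of bottle in the frame of box between -0.005 and 0.012 m and x of jar in the frame of box between -0.1 and 0.1 m and y of jar in the frame of box between -0.05 and 0.05 m and z of jar in the frame of box between -0.005 and 0.012 m and linear speed of each of mallet, punch_tin, bottle, jar below 0.02 m/s and value of joint lid below 0.03 rad); the robot touches nothing.
It fails at once if a bystander (pie plate, oil bottle, coaster, mug, awl, wax, spool) is moved more than 30 mm (distance of any of pie_plate, oil_bottle, coaster, mug, awl, wax, spool from where it was at the start of the episode above 0.03 m).
It fails at once if the oil bottle or the mug is tipped (angle between any of oil_bottle, mug's own z axis and vertical above 0.5 rad).
It fails at once if a kit piece falls or is flung into the box (faster than 0.8 m/s inside it, a drop of over 30 mm) ((x of mallet in the frame of box between -0.1 and 0.1 m and y of mallet in the frame of box between -0.05 and 0.05 m and z of mallet in the frame of box below 0.05 m and linear speed of mallet above 0.8 m/s) or (x of punch_tin in the frame of box between -0.1 and 0.1 m and y of punch_tin in the frame of box between -0.05 and 0.05 m and z of punch_tin in the frame of box below 0.05 m and linear speed of punch_tin above 0.8 m/s) or (x of bottle in the frame of box between -0.1 and 0.1 m and y of bottle in the frame of box between -0.05 and 0.05 m and z of bottle in the frame of box below 0.05 m and linear speed of bottle above 0.8 m/s) or (x of jar in the frame of box between -0.1 and 0.1 m and y of jar in the frame of box between -0.05 and 0.05 m and z of jar in the frame of box below 0.05 m and linear speed of jar above 0.8 m/s)).
It also fails if it takes over 72 s, if anything falls off the work surface, if the arm or the gripper's body presses on something with over 40 N, if the wrist force passes 120 N, or if a joint passes its speed limit or range.

## Working session

There is one attempt and no reset: what is moved stays moved. The work goes in short steps, Python scripts to look and compute and a tool call to move; the robot and the scene stay as the last step left them, time stands still between calls to the robot, and variables do not carry over. Pictures are saved under pics/ and viewed, at most 10 in all, crops included, and the job is handed in when it is done.

Besides the shell and the picture viewer there is one more tool, called after ">>>" by a JSON object that holds its "api" and its "payload". apply_moves: Moves the arm, as the interface text tells. Its arguments: {"type":"object","properties":{"claw":{"type":"array"},"xyz":{"type":"array"},"twist":{"type":"array"},"force":{"type":"number"}},"required":["claw","xyz","twist"]}

```bash
mkdir -p pics
python3 - <<'E'
from workcell import bot
import cv2,numpy as np
s=bot.observe();print(s['clock'],s['position'],s['tool_rot'],s['force'])
for c in ['scene','top']:
    f=bot.grab_frame(c);cv2.imwrite(f'pics/{c}0.png',f['img'][:,:,::-1]);print(c,f['vfov'],f['cx'],f['cy'],np.round(f['view'],3).tolist())
    for q in ['box','lid','lid_edge','mallet','punch_tin','bottle','jar','pie_plate','oil_bottle','mug','awl','wax','spool']:
        print(q,[(np.round(d['position'],3).tolist(),round(d['score'],2)) for d in bot.find_in(c,q)[:3]])
print(bot.observe()['clock'])
E
```

```text
0.0 [0.14049884 0.60866172 0.23073144] [-3.14047072e+00  7.55767674e-05  2.91479278e+00] [-0.62172354  0.31348984  0.46039258]
scene 42.27255277267253 271.4973808276503 213.02150615685358 [[-0.719, 0.695, -0.015, 0.364], [-0.587, -0.595, 0.549, 0.371], [0.373, 0.403, 0.836, -1.61], [0.0, 0.0, 0.0, 1.0]]
box [([0.509, -0.233, 0.061], 0.87)]
lid [([0.525, -0.292, 0.164], 0.79)]
lid_edge [([0.531, -0.289, 0.162], 0.74)]
mallet [([0.399, 0.334, 0.042], 0.84), ([0.608, 0.398, 0.026], 0.5)]
punch_tin [([0.654, 0.23, 0.028], 0.77), ([0.51, -0.235, 0.062], 0.65)]
bottle [([0.616, 0.469, 0.028], 0.89), ([0.536, 0.453, 0.032], 0.88), ([0.606, 0.394, 0.028], 0.85)]
jar [([0.61, 0.395, 0.028], 0.74), ([0.67, 0.06, 0.048], 0.59), ([0.417, 0.085, 0.008], 0.49)]
pie_plate [([0.416, 0.09, 0.005], 0.94), ([0.718, 0.323, 0.06], 0.48)]
oil_bottle [([0.564, 0.145, 0.096], 0.57)]
mug [([0.779, -0.028, 0.049], 0.56)]
awl [([0.678, -0.245, 0.024], 0.66), ([0.422, 0.087, 0.005], 0.32)]
wax [([0.746, 0.231, 0.024], 0.9), ([0.719, 0.326, 0.058], 0.73)]
spool [([0.719, 0.323, 0.061], 0.89)]
top 46.04651963670497 287.74072910397473 205.61295329676648 [[-0.029, -1.0, -0.007, 0.109], [0.991, -0.03, 0.132, -0.62], [-0.133, -0.003, 0.991, -1.286], [0.0, 0.0, 0.0, 1.0]]
box [([0.709, 0.314, 0.062], 0.46)]
lid [([0.528, -0.295, 0.17], 0.58)]
lid_edge [([0.512, -0.232, 0.058], 0.7)]
mallet [([0.389, 0.324, 0.045], 0.61)]
punch_tin [([0.645, 0.223, 0.028], 0.98)]
bottle [([0.527, 0.449, 0.031], 0.67), ([0.598, 0.38, 0.032], 0.66)]
jar [([0.664, 0.049, 0.048], 0.62)]
pie_plate [([0.431, 0.089, 0.008], 0.76)]
oil_bottle [([0.544, 0.133, 0.101], 0.67)]
mug [([0.794, -0.016, 0.033], 0.58)]
awl [([0.675, -0.252, 0.023], 0.59)]
wax [([0.74, 0.227, 0.022], 0.71), ([0.598, 0.38, 0.029], 0.35)]
spool [([0.707, 0.312, 0.062], 0.56)]
1.4
```

View pics/scene0.png

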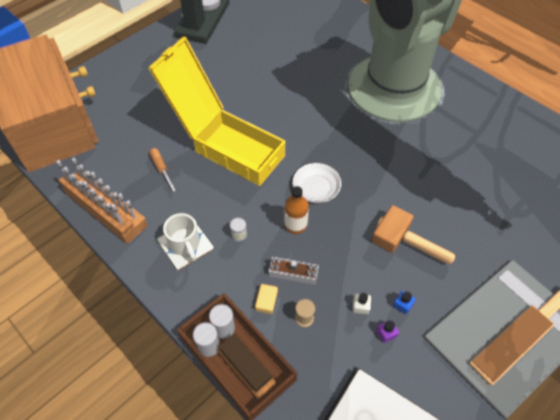

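View pics/top0.png

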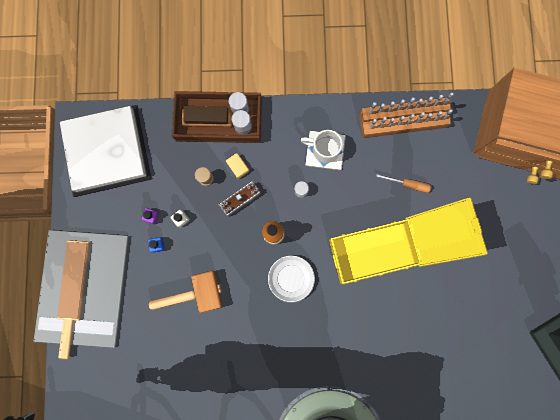

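```bash
cat > h.py <<'E'
from workcell import bot
import cv2,numpy as np
from scipy.spatial.transform import Rotation as R
def world(f,px,z):
    F=210/np.tan(np.radians(f['vfov']/2)); V=np.array(f['view']);Rm,t=V[:3,:3],V[:3,3]
    c=-Rm.T@t; out=[]
    for u,v in np.atleast_2d(px):
        d=Rm.T@np.array([(u-f['cx'])/F,-(v-f['cy'])/F,-1]); out.append(c+d*(z-c[2])/d[2])
    return np.array(out)
def proj(f,P):
    F=210/np.tan(np.radians(f['vfov']/2)); V=np.array(f['view']);p=np.atleast_2d(P)@V[:3,:3].T+V[:3,3]
    return np.c_[f['cx']-F*p[:,0]/p[:,2],f['cy']+F*p[:,1]/p[:,2]]
def state():
    s=bot.observe();print('t',round(s['clock'],2),'p',np.round(s['position'],4),'yaw',np.round(s['tool_rot'],3),'F',np.round(s['force'],1),'w',round(s['grip_width'],4),'ff',s['finger_force'],'q',np.round(s['qpos'],2))
    return s
def goto(xyz,yaw):
    """tool-down goal: prints shift in the present tool axes, and twist"""
    s=bot.observe();T=R.from_euler('xyz',s['tool_rot']);G=R.from_euler('xyz',[np.pi,0,yaw])
    print('shift',np.round(T.inv().apply(np.array(xyz)-s['position']),4),'twist',np.round((T.inv()*G).as_rotvec(),3))
E
python3 - <<'E'
from h import *
f=bot.grab_frame('top')
print('mallet end,head',world(f,[[150,304],[207,292]],.0355)[:,:2])
print('box',world(f,[[330,240],[341,283],[418,266],[410,222]],.06)[:,:2])
print('tin',world(f,[[223,211],[260,185]],.028)[:,:2])
m=cv2.inRange(cv2.cvtColor(f['img'],cv2.COLOR_RGB2HSV),(20,150,60),(35,255,255)); m[:,:300]=0
im=cv2.resize(f['img'][180:310,310:500,::-1],None,fx=4,fy=4,interpolation=cv2.INTER_CUBIC);cv2.imwrite('pics/box1.png',im)
state()
E
```

```text
mallet end,head [[0.37276966 0.46066581]
 [0.39963468 0.31017207]]
box [[ 0.52576583 -0.01786479]
 [ 0.41355046 -0.04187712]
 [ 0.45146895 -0.24390863]
 [ 0.56692799 -0.23022032]]
tin [[0.61482883 0.26642177]
 [0.68335754 0.16449951]]
t 1.45 p [0.1406 0.609  0.2313] yaw [-3.142 -0.     2.915] F [ 0.3  0.7 -0.5] w 0.0855 ff 0.0 q [-1.41  0.52 -0.04  1.6   0.02  1.02 -0.11]
```

View pics/box1.png

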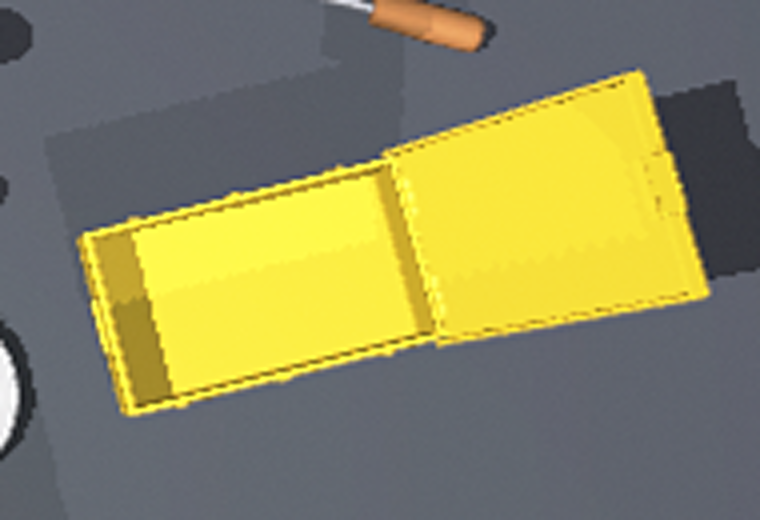

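```bash
python3 -c "
from h import *
goto([.39,.352,.23],1.75)"
```

```text
shift [-0.3009 -0.1943  0.0013] twist [-0.     0.     1.165]
```

```bash
cat >> h.py <<'E'
def screw(xyz,yaw,n):
    """n equal rows (shift, then turn) that reach the tool-down goal"""
    s=bot.observe();T=R.from_euler('xyz',s['tool_rot']);G=R.from_euler('xyz',[np.pi,0,yaw])
    w=(T.inv()*G).as_rotvec()/n; d=T.inv().apply(np.array(xyz)-s['position'])
    S=sum(R.from_rotvec(w*k).as_matrix() for k in range(n))
    print(n,'rows of',np.round(np.linalg.solve(S,d),4).tolist(),np.round(w,4).tolist())
E
python3 -c "
from h import *
screw([.39,.352,.23],1.75,9)"
```

```text
9 rows of [-0.042, -0.0023, 0.0001] [-0.0, 0.0, 0.1294]
```

>>> {"api": "apply_moves", "payload": {"claw": [0.06,0.06,0.06,0.06,0.06,0.06,0.06,0.06,0.06,0.06,0.06], "xyz": [[-0.042,-0.0023,0],[-0.042,-0.0023,0],[-0.042,-0.0023,0],[-0.042,-0.0023,0],[-0.042,-0.0023,0],[-0.042,-0.0023,0],[-0.042,-0.0023,0],[-0.042,-0.0023,0],[-0.042,-0.0023,0],[0,0,0],[0,0,0]], "twist": [[0,0,0.1294],[0,0,0.1294],[0,0,0.1294],[0,0,0.1294],[0,0,0.1294],[0,0,0.1294],[0,0,0.1294],[0,0,0.1294],[0,0,0.1294],[0,0,0],[0,0,0]]}}

```text
clock: 2.55
position: [0.3903, 0.3522, 0.2317]
tool_rot: [3.141, -0.001, 1.749]
force: [0.3, 0.6, -0.6]
grip_width: 0.0597
finger_force: 0.0
```

```bash
python3 -c "
from h import *
s=state()
f=bot.grab_frame('wrist');cv2.imwrite('pics/w1.png',f['img'][:,:,::-1])
print(f['vfov'],f['cx'],f['cy'],'cam',np.round(-np.array(f['view'])[:3,:3].T@np.array(f['view'])[:3,3],3))
print(proj(f,[s['position']]))
print(bot.find_in('wrist','mallet'))
"
```

```text
t 2.55 p [0.3903 0.3522 0.2317] yaw [ 3.141e+00 -1.000e-03  1.749e+00] F [ 0.3  0.6 -0.6] w 0.0597 ff 0.0 q [-1.08  0.38  0.31  1.87 -0.14  0.91 -0.53]
70.71594517619431 278.0586260295311 212.83339218459815 cam [0.377 0.422 0.373]
[[278.54276347 266.56511857]]
[{'position': [0.3859, 0.3342, 0.0411], 'score': 0.88}]
```

View pics/w1.png

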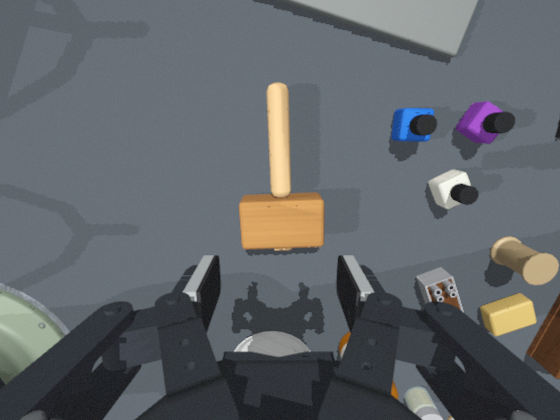

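```bash
python3 -c "
from h import *
f=bot.grab_frame('wrist')
h=world(f,[[278,86],[280.5,188]],.03);print(h)
t=world(f,[[240,206],[323,204],[323,247],[242,248]],.045);print(t,t.mean(0))
d=h[0]-h[1];print(np.arctan2(d[1],d[0]))
"
```

```text
[[0.3691629  0.46382917 0.03      ]
 [0.39221161 0.35489506 0.03      ]]
[[0.34968426 0.32883349 0.045     ]
 [0.44280382 0.34837958 0.045     ]
 [0.45465731 0.29655325 0.045     ]
 [0.35960644 0.27775606 0.045     ]] [0.40168796 0.31288059 0.045     ]
1.779305067136616
```

```bash
python3 -c "
from h import *
goto([.392,.358,.006],1.78)"
```

```text
shift [0.0039 0.0032 0.2252] twist [-0.    -0.    -0.028]
```

>>> {"api": "apply_moves", "payload": {"claw": [0.05,0.05,0.05,0.05,0.05,0.05,0.05,0.05,0.02,0.02,0.02], "xyz": [[0.004,0.003,0.045],[0,0,0.045],[0,0,0.045],[0,0,0.04],[0,0,0.03],[0,0,0.015],[0,0,0.005],[0,0,0],[0,0,0],[0,0,0],[0,0,0]], "twist": [[0,0,-0.028],[0,0,0],[0,0,0],[0,0,0],[0,0,0],[0,0,0],[0,0,0],[0,0,0],[0,0,0],[0,0,0],[0,0,0]], "force": 60}}

```text
clock: 3.8
position: [0.3928, 0.3577, 0.0077]
tool_rot: [3.14, -0.001, 1.778]
force: [-2.0, 0.1, 9.4]
grip_width: 0.0231
finger_force: 58.2
```

>>> {"api": "apply_moves", "payload": {"claw": [0.02,0.02,0.02,0.02,0.02,0.02,0.02], "xyz": [[0,0,-0.02],[0,0,-0.04],[0,0,-0.05],[0,0,-0.05],[0,0,-0.05],[0,0,0],[0,0,0]], "twist": [[0,0,0],[0,0,0],[0,0,0],[0,0,0],[0,0,0],[0,0,0],[0,0,0]]}}

```text
clock: 4.5
position: [0.3923, 0.3574, 0.2177]
tool_rot: [3.14, -0.002, 1.778]
force: [-0.3, -0.1, -3.6]
grip_width: 0.0229
finger_force: 59.8
```

```bash
python3 -c "
from h import *
state();screw([.493,-.146,.22],1.766,13)"
```

```text
t 4.5 p [0.3923 0.3574 0.2177] yaw [ 3.140e+00 -2.000e-03  1.778e+00] F [-0.3 -0.1 -3.6] w 0.0229 ff 59.83053982257843 q [-1.08  0.4   0.31  1.88 -0.16  0.88 -0.49]
13 rows of [-0.0395, -0.0002, -0.0002] [0.0001, -0.0002, 0.001]
```

>>> {"api": "apply_moves", "payload": {"claw": [0.02,0.02,0.02,0.02,0.02,0.02,0.02,0.02,0.02,0.02,0.02,0.02,0.02,0.02,0.02], "xyz": [[-0.02,0,0],[-0.0395,0,0],[-0.0395,0,0],[-0.0395,0,0],[-0.0395,0,0],[-0.0395,0,0],[-0.0395,0,0],[-0.0395,0,0],[-0.0395,0,0],[-0.0395,0,0],[-0.0395,0,0],[-0.0395,0,0],[-0.0395,-0.002,-0.002],[-0.02,0,0],[0,0,0]], "twist": [[0,0,0.012],[0,0,0],[0,0,0],[0,0,0],[0,0,0],[0,0,0],[0,0,0],[0,0,0],[0,0,0],[0,0,0],[0,0,0],[0,0,0],[0,0,0],[0,0,0],[0,0,0]]}}

```text
clock: 6.0
position: [0.4891, -0.1511, 0.2171]
tool_rot: [-3.139, 0.001, 1.761]
force: [0.1, 0.3, -2.1]
grip_width: 0.0229
finger_force: 59.7
```

```bash
python3 -c "
from h import *
s=state()
f=bot.grab_frame('wrist');cv2.imwrite('pics/w2.png',f['img'][:,:,::-1])
a=1.766;u=np.array([np.cos(a),np.sin(a)]);v=np.array([-u[1],u[0]])
for x,y in [(.106,.061),(.106,-.061),(-.106,-.061),(-.106,.061)]:
    print(proj(f,[np.r_[np.array([.49,-.131])+x*u+y*v,.06]]))
"
```

```text
t 6.0 p [ 0.4891 -0.1511  0.2171] yaw [-3.139e+00  1.000e-03  1.761e+00] F [ 0.1  0.3 -2.1] w 0.0229 ff 59.679189920425415 q [-0.17  0.39  0.46  1.93 -0.22  0.87  0.6 ]
[[216.87413462  64.12583946]]
[[350.06361266  63.49167278]]
[[337.76079755 272.43093742]]
[[228.69839716 272.71114715]]
```

View pics/w2.png

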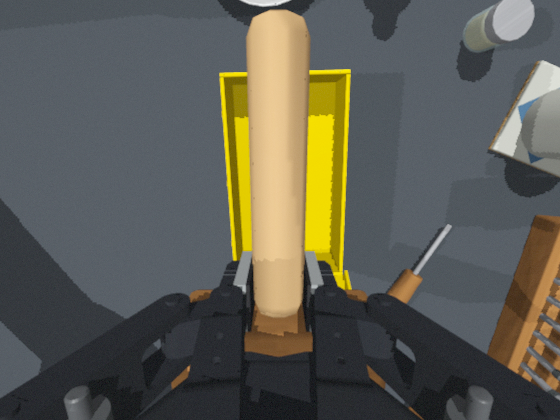

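```bash
python3 -c "
from h import *
f=bot.grab_frame('wrist')
im=f['img'];hsv=cv2.cvtColor(im,cv2.COLOR_RGB2HSV);m=cv2.inRange(hsv,(24,150,60),(34,255,255))
L=[];Rr=[]
for r in range(90,235,5):
    c=np.where(m[r,200:370])[0]+200; L.append((c[0]-.5,r));Rr.append((c[-1]+.5,r))
T=[]
for c in list(range(225,245,2))+list(range(312,346,3)):
    r=np.where(m[:150,c])[0]; T.append((c,r[0]-.5))
for n,p in [('L',L),('R',Rr),('T',T)]:
    w=world(f,p,.06)[:,:2]; vx,vy,x,y=cv2.fitLine(w.astype(np.float32),cv2.DIST_HUBER,0,.001,.001).ravel(); print(n,np.arctan2(vy,vx),x,y, w[0],w[-1])
"
```

```text
L -1.3556323 0.42915484 -0.123453975 [ 0.41472367 -0.05836031] [ 0.44429755 -0.1944372 ]
R -1.3562293 0.54849255 -0.1001111 [ 0.53432639 -0.03502672] [ 0.56398777 -0.17095873]
T 0.21357279 0.47579163 -0.031158201 [ 0.41789567 -0.04416985] [ 0.52616078 -0.02047692]
```

```bash
python3 -c "
from h import *
f=bot.grab_frame('wrist');s=bot.observe();T=R.from_euler('xyz',s['tool_rot'])
for px,dz in [((279,11),.0165),((279,11),.027),((251,150),.02),((307,150),.02),((256,280),.02),((304,280),.02)]:
    w=world(f,[px],s['position'][2]+dz)[0]; print(px,dz,np.round(T.inv().apply(w-s['position']),4))
u=np.array([np.cos(1.785),np.sin(1.785)]);v=np.array([-u[1],u[0]])
c=np.array([.494,-.1357]); p=c-.0155*u
screw([*p,.1],1.785,3); print(p)
"
```

```text
(279, 11) 0.0165 [ 0.1109 -0.0002 -0.0164]
(279, 11) 0.027 [ 0.1075 -0.0003 -0.0269]
(251, 150) 0.02 [ 0.0612 -0.0115 -0.0199]
(307, 150) 0.02 [ 0.0612  0.0111 -0.02  ]
(256, 280) 0.02 [ 0.0027 -0.0107 -0.02  ]
(304, 280) 0.02 [ 0.0027  0.0113 -0.02  ]
3 rows of [-0.0017, 0.0024, 0.0391] [-0.0006, -0.0003, -0.0064]
[ 0.49729483 -0.15084576]
```

```bash
python3 -c "
from h import *
goto([.497,-.1494,.09],1.785)"
```

```text
shift [-0.0037  0.0072  0.1274] twist [-0.002 -0.001 -0.019]
```

>>> {"api": "apply_moves", "payload": {"claw": [0.02,0.02,0.02,0.02,0.02,0.02], "xyz": [[-0.0037,0.0072,0.02],[0,0,0.04],[0,0,0.04],[0,0,0.027],[0,0,0],[0,0,0]], "twist": [[-0.002,-0.001,-0.019],[0,0,0],[0,0,0],[0,0,0],[0,0,0],[0,0,0]]}}

```text
clock: 6.75
position: [0.4982, -0.1495, 0.0917]
tool_rot: [3.14, 0.001, 1.786]
force: [-0.7, 0.3, -0.3]
grip_width: 0.0232
finger_force: 59.5
```

```bash
python3 -c "
from h import *
s=state();goto([.497,-.1494,.02],1.785)
f=bot.grab_frame('wrist');cv2.imwrite('pics/w3.png',f['img'][:,:,::-1])
"
```

```text
t 6.75 p [ 0.4982 -0.1495  0.0917] yaw [3.140e+00 1.000e-03 1.786e+00] F [-0.7  0.3 -0.3] w 0.0232 ff 59.51486527919769 q [-0.08  0.59  0.35  2.   -0.34  0.6   0.72]
shift [ 0.0004 -0.0013  0.0717] twist [0.001 0.001 0.001]
```

View pics/w3.png

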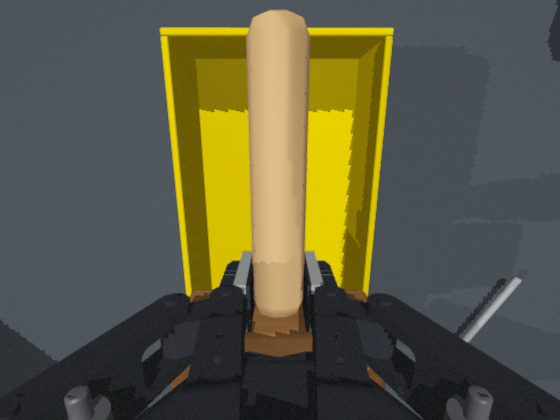

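>>> {"api": "apply_moves", "payload": {"claw": [0.02,0.02,0.02,0.02,0.02,0.02,0.02], "xyz": [[0,-0.001,0.02],[0,0,0.02],[0,0,0.015],[0,0,0.01],[0,0,0.008],[0,0,0.004],[0,0,0]], "twist": [[0,0,0],[0,0,0],[0,0,0],[0,0,0],[0,0,0],[0,0,0],[0,0,0]]}}

```text
clock: 7.5
position: [0.4977, -0.1501, 0.0145]
tool_rot: [3.139, 0.001, 1.785]
force: [0.4, -0.0, -2.0]
grip_width: 0.0232
finger_force: 59.8
```

>>> {"api": "apply_moves", "payload": {"claw": [0.02,0.02,0.045,0.045,0.045,0.045,0.045,0.045,0.045,0.045], "xyz": [[0,0,0.0025],[0,0,0.0005],[0,0,0],[0,0,0],[0,0,0],[0,0,-0.04],[0,0,-0.05],[0,0,-0.05],[0,0,-0.05],[0,0,-0.02]], "twist": [[0,0,0],[0,0,0],[0,0,0],[0,0,0],[0,0,0],[0,0,0],[0,0,0],[0,0,0],[0,0,0],[0,0,0]]}}

```text
clock: 8.5
position: [0.4981, -0.1505, 0.2256]
tool_rot: [3.135, 0.003, 1.785]
force: [-0.4, -0.1, -1.0]
grip_width: 0.0448
finger_force: 0.0
```

```bash
python3 -c "
from h import *
s=state()
f=bot.grab_frame('wrist');cv2.imwrite('pics/w4.png',f['img'][:,:,::-1])
# next: tin
f=bot.grab_frame('top'); print(bot.find_in('top','punch_tin')[:1], bot.find_in('top','mallet')[:2])
screw([.62,.19,.22],2.55,10);screw([.62,.19,.22],-.6,10)
"
```

```text
t 8.5 p [ 0.4981 -0.1505  0.2256] yaw [3.135e+00 3.000e-03 1.785e+00] F [-0.4 -0.1 -1. ] w 0.0448 ff 0.0 q [-0.18  0.39  0.48  1.9  -0.23  0.89  0.62]
[{'position': [0.6458, 0.223, 0.0293], 'score': 0.67}] [{'position': [0.4937, -0.1335, 0.0387], 'score': 0.67}]
10 rows of [0.0228, 0.0291, 0.0001] [0.0002, 0.0002, -0.0764]
10 rows of [0.0403, -0.0226, 0.0001] [0.0002, -0.0003, 0.2386]
```

View pics/w4.png

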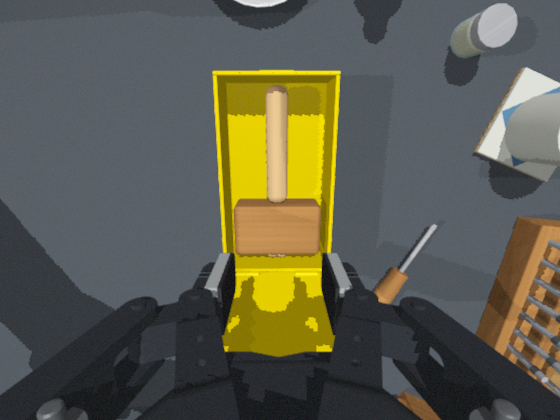

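```bash
python3 -c "
from h import *
screw([.647,.22,.2],.592,10)
"
```

```text
10 rows of [0.0423, 0.0027, 0.0021] [0.0003, -0.0001, 0.1194]
```

>>> {"api": "apply_moves", "payload": {"claw": [0.045,0.045,0.045,0.045,0.045,0.045,0.045,0.045,0.045,0.045,0.045,0.045], "xyz": [[0.0423,0.0027,0.002],[0.0423,0.0027,0.002],[0.0423,0.0027,0.002],[0.0423,0.0027,0.002],[0.0423,0.0027,0.002],[0.0423,0.0027,0.002],[0.0423,0.0027,0.002],[0.0423,0.0027,0.002],[0.0423,0.0027,0.002],[0.0423,0.0027,0.002],[0,0,0],[0,0,0]], "twist": [[0,0,0.1194],[0,0,0.1194],[0,0,0.1194],[0,0,0.1194],[0,0,0.1194],[0,0,0.1194],[0,0,0.1194],[0,0,0.1194],[0,0,0.1194],[0,0,0.1194],[0,0,0],[0,0,0]]}}

```text
clock: 9.9
position: [0.6473, 0.2195, 0.1988]
tool_rot: [3.139, 0.002, 0.592]
force: [-0.7, -0.8, 0.7]
grip_width: 0.0446
finger_force: 0.0
```

```bash
python3 -c "
from h import *
s=state()
f=bot.grab_frame('wrist');cv2.imwrite('pics/w5.png',f['img'][:,:,::-1])
print(bot.find_in('wrist','punch_tin')[:2],bot.find_in('wrist','bottle')[:3])
"
```

```text
t 9.9 p [0.6473 0.2195 0.1988] yaw [3.139e+00 2.000e-03 5.920e-01] F [-0.7 -0.8  0.7] w 0.0446 ff 0.0 q [-0.81  0.75  0.68  1.48 -0.51  1.09 -1.  ]
[{'position': [0.6484, 0.2248, 0.0285], 'score': 0.62}] [{'position': [0.616, 0.4577, 0.0309], 'score': 0.95}, {'position': [0.6022, 0.3845, 0.0275], 'score': 0.76}, {'position': [0.5355, 0.4464, 0.0256], 'score': 0.68}]
```

View pics/w5.png

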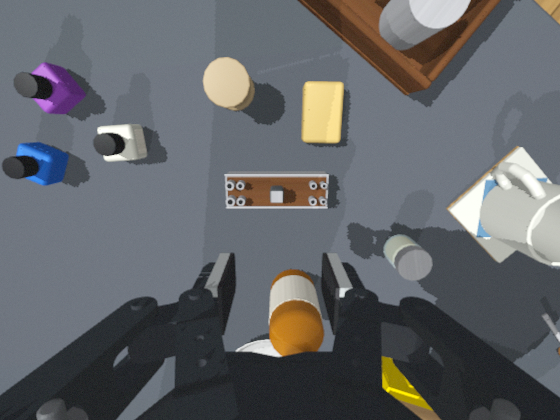

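```bash
python3 -c "
from h import *
f=bot.grab_frame('wrist')
t=world(f,[[225,174],[328,174],[328,208],[226,208]],.028);print(t[:,:2],t.mean(0))
d=t[1]-t[0]+t[2]-t[3];a=np.arctan2(d[1],d[0]);print('axis',a,'tool yaw',a+np.pi/2)
p=world(f,[[277,195]],.052)[0];print(p)
print('bottle cap',world(f,[[109,144]],.052),'jar',world(f,[[414,264]],.048))
goto([*((p+t.mean(0))/2)[:2],.031],a+np.pi/2)
"
```

```text
[[0.63436129 0.27751297]
 [0.69558934 0.18627082]
 [0.66534385 0.16381131]
 [0.6026937  0.25720914]] [0.64949704 0.22120106 0.028     ]
axis -0.9798565866975858 tool yaw 0.5909397400973108
[0.65079599 0.22171258 0.052     ]
bottle cap [[0.60273546 0.38307971 0.052     ]] jar [[0.66930616 0.05376926 0.048     ]]
shift [ 0.0035 -0.0006  0.1704] twist [ 0.001 -0.001 -0.   ]
```

>>> {"api": "apply_moves", "payload": {"claw": [0.036,0.036,0.036,0.036,0.036,0.036,0.036,0.01,0.01,0.01], "xyz": [[0.0035,-0.0006,0.04],[0,0,0.045],[0,0,0.04],[0,0,0.025],[0,0,0.011],[0,0,0.004],[0,0,0],[0,0,0],[0,0,0],[0,0,0]], "twist": [[0,0,0],[0,0,0],[0,0,0],[0,0,0],[0,0,0],[0,0,0],[0,0,0],[0,0,0],[0,0,0],[0,0,0]], "force": 70}}

```text
clock: 11.1
position: [0.6514, 0.2225, 0.0381]
tool_rot: [3.14, -0.003, 0.591]
force: [-2.4, -1.4, 8.8]
grip_width: 0.0119
finger_force: 68.8
```

>>> {"api": "apply_moves", "payload": {"claw": [0.01,0.01,0.01,0.01,0.01,0.01], "xyz": [[0,0,-0.02],[0,0,-0.045],[0,0,-0.05],[0,0,-0.05],[0,0,-0.03],[0,0,0]], "twist": [[0,0,0],[0,0,0],[0,0,0],[0,0,0],[0,0,0],[0,0,0]]}}

```text
clock: 11.7
position: [0.652, 0.2225, 0.2369]
tool_rot: [3.139, -0.009, 0.591]
force: [-1.0, -0.5, -2.2]
grip_width: 0.0117
finger_force: 69.0
```

```bash
python3 -c "
from h import *
state();screw([.452,-.108,.22],.214,10)
f=bot.grab_frame('wrist');cv2.imwrite('pics/w6.png',f['img'][:,:,::-1])
"
```

```text
t 11.7 p [0.652  0.2225 0.2369] yaw [ 3.139 -0.009  0.591] F [-1.  -0.5 -2.2] w 0.0117 ff 68.96288752555847 q [-0.82  0.72  0.71  1.44 -0.49  1.15 -1.02]
10 rows of [-0.032, 0.0221, 0.0016] [0.0001, -0.0009, 0.0377]
```

>>> {"api": "apply_moves", "payload": {"claw": [0.01,0.01,0.01,0.01,0.01,0.01,0.01,0.01,0.01,0.01,0.01,0.01], "xyz": [[-0.032,0.0221,0],[-0.032,0.0221,0],[-0.032,0.0221,0],[-0.032,0.0221,0],[-0.032,0.0221,0],[-0.032,0.0221,0],[-0.032,0.0221,0],[-0.032,0.0221,0],[-0.032,0.0221,0],[-0.032,0.0221,0],[0,0,0],[0,0,0]], "twist": [[0,-0.001,0.0377],[0,-0.001,0.0377],[0,-0.001,0.0377],[0,-0.001,0.0377],[0,-0.001,0.0377],[0,-0.001,0.0377],[0,-0.001,0.0377],[0,-0.001,0.0377],[0,-0.001,0.0377],[0,-0.001,0.0377],[0,0,0],[0,0,0]]}}

```text
clock: 12.95
position: [0.4492, -0.1084, 0.2323]
tool_rot: [3.139, 0.008, 0.213]
force: [0.4, -0.1, -2.2]
grip_width: 0.0119
finger_force: 68.9
```

```bash
python3 -c "
from h import *
state();goto([.452,-.108,.1],.214)
f=bot.grab_frame('wrist');cv2.imwrite('pics/w7.png',f['img'][:,:,::-1])
"
```

```text
t 12.95 p [ 0.4492 -0.1084  0.2323] yaw [3.139 0.008 0.213] F [ 0.4 -0.1 -2.2] w 0.0119 ff 68.91081690788269 q [-0.6   0.39  0.92  2.04 -0.39  0.91 -0.82]
shift [ 3.900e-03 -1.000e-04  1.323e-01] twist [ 0.002  0.008 -0.001]
```

View pics/w7.png

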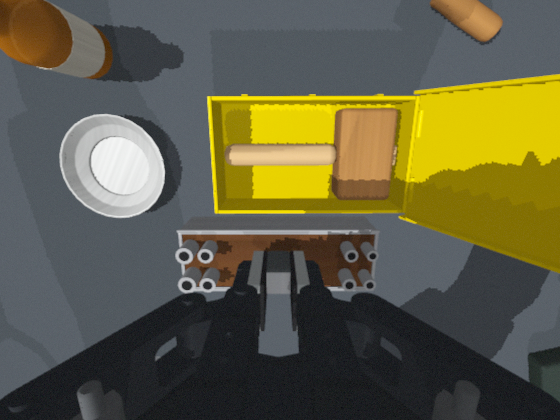

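```bash
python3 -c "
from h import *
f=bot.grab_frame('wrist');s=bot.observe();T=R.from_euler('xyz',s['tool_rot'])
t=world(f,[[178,232],[377,232],[377,290],[178,290]],s['position'][2]-.010)
print(np.round(T.inv().apply(t-s['position']),4))
u=np.array([np.cos(1.785),np.sin(1.785)]);v=np.array([-u[1],u[0]]);c=np.array([.494,-.1357])
for n,p,z in [('handle near',[280,165],.027),('handle near L',[235,165],.027),('handle near R',[325,165],.027),('rim near inner',[300,210],.06),('rim near outer',[300,214],.06),('rim far outer',[300,97],.06),('latch outer',[211,150],.06),('head front top',[335,150],.049),('handle end',[228,154],.027)]:
    w=world(f,[p],z)[0,:2]-c; print(n,np.round([w@u,w@v],4))
"
```

```text
[[ 0.0158 -0.0535  0.0097]
 [ 0.0157  0.0547  0.01  ]
 [-0.0201  0.0581  0.0103]
 [-0.0199 -0.057   0.01  ]]
handle near [0.0333 0.0113]
handle near L [0.0857 0.0113]
handle near R [-0.0192  0.0112]
rim near inner [0.0114 0.0563]
rim near outer [0.0113 0.0609]
rim far outer [ 0.014  -0.0602]
latch outer [ 0.1053 -0.0086]
head front top [-0.0257 -0.0078]
handle end [ 0.0933 -0.0013]
```

```bash
python3 -c "
from h import *
goto([.4542,-.106,.044],.214)
"
```

```text
shift [ 0.0059 -0.0011  0.1883] twist [0.003 0.008 0.001]
```

>>> {"api": "apply_moves", "payload": {"claw": [0.01,0.01,0.01,0.01,0.01,0.01], "xyz": [[0.0044,-0.0005,0],[0,0,0.03],[0,0,0.045],[0,0,0.035],[0,0,0.01],[0,0,0]], "twist": [[0.003,0.008,0.001],[0,0,0],[0,0,0],[0,0,0],[0,0,0],[0,0,0]]}}

```text
clock: 13.65
position: [0.4539, -0.1069, 0.1121]
tool_rot: [-3.141, 0.002, 0.213]
force: [-0.8, 0.1, -1.5]
grip_width: 0.0119
finger_force: 68.9
```

```bash
python3 -c "
from h import *
state();goto([.4542,-.106,.044],.214)
"
```

```text
t 13.65 p [ 0.4539 -0.1069  0.1121] yaw [-3.141e+00  2.000e-03  2.130e-01] F [-0.8  0.1 -1.5] w 0.0119 ff 68.86807322502136 q [-0.41  0.58  0.7   2.13 -0.63  0.64 -0.63]
shift [ 0.0006 -0.0008  0.0681] twist [-0.     0.002 -0.001]
```

>>> {"api": "apply_moves", "payload": {"claw": [0.01,0.01,0.01,0.01,0.01,0.01,0.01], "xyz": [[0.0005,-0.0008,0.015],[0,0,0.02],[0,0,0.015],[0,0,0.01],[0,0,0.006],[0,0,0.002],[0,0,0]], "twist": [[0,0.002,0],[0,0,0],[0,0,0],[0,0,0],[0,0,0],[0,0,0],[0,0,0]]}}

```text
clock: 14.35
position: [0.4549, -0.106, 0.0452]
tool_rot: [3.142, -0.003, 0.213]
force: [-0.2, 0.8, -2.4]
grip_width: 0.012
finger_force: 69.0
```

>>> {"api": "apply_moves", "payload": {"claw": [0.01,0.01,0.034,0.034,0.034,0.034,0.034,0.034,0.034,0.034], "xyz": [[0,0,0.0025],[0,0,0.0005],[0,0,0],[0,0,0],[0,0,-0.01],[0,0,-0.04],[0,0,-0.05],[0,0,-0.05],[0,0,-0.03],[0,0,0]], "twist": [[0,0,0],[0,0,0],[0,0,0],[0,0,0],[0,0,0],[0,0,0],[0,0,0],[0,0,0],[0,0,0],[0,0,0]]}}

```text
clock: 15.35
position: [0.4554, -0.1064, 0.2255]
tool_rot: [3.141, -0.008, 0.213]
force: [0.5, -0.9, -1.0]
grip_width: 0.0339
finger_force: 0.0
```

```bash
python3 -c "
from h import *
state()
f=bot.grab_frame('wrist');cv2.imwrite('pics/w8.png',f['img'][:,:,::-1])
print(bot.find_in('wrist','punch_tin')[:2])
g=bot.grab_frame('top');print(bot.find_in('top','jar')[:2],bot.find_in('top','punch_tin')[:2])
screw([.669,.054,.2],.8,10)
"
```

```text
t 15.35 p [ 0.4554 -0.1064  0.2255] yaw [ 3.141 -0.008  0.213] F [ 0.5 -0.9 -1. ] w 0.0339 ff 0.0 q [-0.59  0.41  0.92  2.04 -0.42  0.88 -0.8 ]
[{'position': [0.4562, -0.1037, 0.0314], 'score': 0.6}]
[{'position': [0.6624, 0.0492, 0.0496], 'score': 0.69}] [{'position': [0.4505, -0.0699, 0.0354], 'score': 0.62}]
10 rows of [0.0269, -0.0044, 0.0021] [-0.0, -0.0001, -0.0587]
```

```bash
python3 -c "
from h import *
screw([.667,.052,.18],.214,7)
"
```

```text
7 rows of [0.0346, -0.0156, 0.0059] [-0.0, -0.0001, -0.0002]
```

>>> {"api": "apply_moves", "payload": {"claw": [0.06,0.06,0.06,0.06,0.06,0.06,0.06,0.06,0.06], "xyz": [[0.0346,-0.0156,0.006],[0.0346,-0.0156,0.006],[0.0346,-0.0156,0.006],[0.0346,-0.0156,0.006],[0.0346,-0.0156,0.006],[0.0346,-0.0156,0.006],[0.0346,-0.0156,0.006],[0,0,0],[0,0,0]], "twist": [[0,0,0],[0,0,0],[0,0,0],[0,0,0],[0,0,0],[0,0,0],[0,0,0],[0,0,0],[0,0,0]]}}

```text
clock: 16.5
position: [0.6674, 0.0515, 0.1785]
tool_rot: [3.141, 0.001, 0.213]
force: [-0.0, -1.5, 0.2]
grip_width: 0.06
finger_force: 0.0
```

```bash
python3 -c "
from h import *
s=state()
f=bot.grab_frame('wrist');cv2.imwrite('pics/w9.png',f['img'][:,:,::-1])
for d in bot.find_in('wrist','jar')[:3]: print(np.round(d['position'],4),d['score'],proj(f,[d['position']]))
P=proj(f,[[.667,.052,.048],[.667+.019,.052,.048]]);print(P)
r=np.linalg.norm(P[1]-P[0]);g=cv2.medianBlur(cv2.cvtColor(f['img'],cv2.COLOR_RGB2GRAY),3)
x,y=int(P[0][0]),int(P[0][1]);x0,y0=max(x-60,0),max(y-60,0)
h=cv2.HoughCircles(g[y0:y+60,x0:x+60],cv2.HOUGH_GRADIENT,1.2,5,param1=120,param2=12,minRadius=int(r*.85),maxRadius=int(r*1.2))
for c in (h[0][:5] if h is not None else []): print(c+[x0,y0,0],world(f,[[c[0]+x0,c[1]+y0]],.048))
"
```

```text
t 16.5 p [0.6674 0.0515 0.1785] yaw [3.141e+00 1.000e-03 2.130e-01] F [-0.  -1.5  0.2] w 0.06 ff 0.0 q [-0.61  0.79  0.77  1.55 -0.6   1.06 -1.04]
[0.6722 0.055  0.0507] 0.68 [[274.81363301 199.26203073]]
[0.7475 0.2248 0.0253] 0.54 [[110.56273923  75.9929295 ]]
[ 0.7891 -0.0244  0.0452] 0.49 [[393.44313464  87.75863933]]
[[276.78495079 204.43475249]
 [281.08357914 185.1743279 ]]
[276.60000229 202.20000076  19.        ] [[0.66910402 0.05263351 0.048     ]]
[301.80000305 192.60000229  16.84000015] [[0.6832158  0.03146208 0.048     ]]
[276.60000229 192.60000229  18.04000092] [[0.6781963  0.05459426 0.048     ]]
```

```bash
python3 -c "
from h import *
goto([.6695,.053,.026],.214)
"
```

```text
shift [ 0.0026 -0.0017  0.1537] twist [ 0.    -0.001 -0.002]
```

>>> {"api": "apply_moves", "payload": {"claw": [0.06,0.06,0.06,0.06,0.06,0.06,0.03,0.03,0.03,0.03,0.03,0.03,0.03,0.03], "xyz": [[0.0026,-0.0017,0.04],[0,0,0.045],[0,0,0.04],[0,0,0.02],[0,0,0.009],[0,0,0],[0,0,0],[0,0,0],[0,0,0],[0,0,-0.02],[0,0,-0.045],[0,0,-0.05],[0,0,-0.05],[0,0,0]], "twist": [[0,0,0],[0,0,0],[0,0,0],[0,0,0],[0,0,0],[0,0,0],[0,0,0],[0,0,0],[0,0,0],[0,0,0],[0,0,0],[0,0,0],[0,0,0],[0,0,0]], "force": 40}}

```text
clock: 18.0
position: [0.6727, 0.0533, 0.2003]
tool_rot: [3.141, -0.013, 0.212]
force: [-0.4, -0.5, -1.4]
grip_width: 0.0365
finger_force: 40.3
```

```bash
python3 -c "
from h import *
s=state();T=R.from_euler('xyz',s['tool_rot'])
f=bot.grab_frame('wrist');cv2.imwrite('pics/w10.png',f['img'][:,:,::-1])
for d in bot.find_in('wrist','jar')[:2]: print(np.round(T.inv().apply(d['position']-s['position']),4),d['score'])
P=proj(f,[s['position']+[0,0,.022]]);x,y=P[0].astype(int);print(P)
g=cv2.cvtColor(f['img'],cv2.COLOR_RGB2GRAY);print(g[y-45:y+10:2,x])
"
```

```text
t 18.0 p [0.6727 0.0533 0.2003] yaw [ 3.141 -0.013  0.212] F [-0.4 -0.5 -1.4] w 0.0365 ff 40.31841695308685 q [-0.62  0.77  0.79  1.53 -0.59  1.08 -1.06]
[ 0.0077 -0.0018 -0.0216] 0.64
[[276.80797661 288.62089901]]
[139 105 105 105 103 153 206 205 205 207 206 209 173 141 142 141 173 157
 206 214 146 147 144 140 141 141 142 141]
```

```bash
python3 -c "
from h import *
s=bot.observe();T=R.from_euler('xyz',s['tool_rot']);f=bot.grab_frame('wrist')
g=cv2.cvtColor(f['img'],cv2.COLOR_RGB2GRAY)
for x in (272,277,282):
    col=g[240:275,x].astype(int);r=240+np.argmax(np.diff(col))+1;print(x,col.tolist())
    print(r,np.round(T.inv().apply(world(f,[[x,r]],s['position'][2]+.022)[0]-s['position']),4))
u=np.array([np.cos(1.785),np.sin(1.785)]);v=np.array([-u[1],u[0]]);c=np.array([.494,-.1357])
print(c+.020*u-.0345*v)
screw([*(c+.020*u-.0345*v),.2],.214,7)
"
```

```text
272 [140, 157, 164, 158, 131, 112, 111, 108, 109, 111, 112, 110, 108, 121, 176, 201, 205, 204, 205, 207, 208, 208, 208, 209, 208, 173, 142, 142, 139, 141, 138, 139, 140, 193, 210]
254 [ 0.0174 -0.0021 -0.0219]
277 [144, 154, 159, 139, 112, 108, 106, 107, 108, 100, 106, 105, 104, 144, 191, 205, 207, 205, 205, 205, 204, 206, 207, 205, 205, 207, 171, 142, 142, 141, 142, 139, 141, 141, 140]
254 [ 0.0174  0.0001 -0.0219]
282 [133, 147, 153, 149, 119, 102, 102, 100, 101, 102, 102, 102, 105, 115, 172, 198, 205, 206, 206, 169, 138, 136, 139, 137, 140, 137, 137, 138, 139, 135, 138, 141, 139, 140, 143]
254 [ 0.0174  0.0023 -0.0219]
[ 0.52346015 -0.10882344]
7 rows of [-0.0254, 0.0184, -0.0011] [-0.0001, -0.0005, -0.0001]
```

```bash
python3 -c "
from h import *
screw([.5256,-.1139,.15],.214,7)
"
```

```text
7 rows of [-0.0253, 0.0191, 0.006] [-0.0001, -0.0005, -0.0001]
```

>>> {"api": "apply_moves", "payload": {"claw": [0.03,0.03,0.03,0.03,0.03,0.03,0.03,0.03,0.03], "xyz": [[-0.0253,0.0191,0.006],[-0.0253,0.0191,0.006],[-0.0253,0.0191,0.006],[-0.0253,0.0191,0.006],[-0.0253,0.0191,0.006],[-0.0253,0.0191,0.006],[-0.0253,0.0191,0.006],[0,0,0],[0,0,0]], "twist": [[0,-0.0005,0],[0,-0.0005,0],[0,-0.0005,0],[0,-0.0005,0],[0,-0.0005,0],[0,-0.0005,0],[0,-0.0005,0],[0,0,0],[0,0,0]]}}

```text
clock: 19.05
position: [0.5248, -0.1141, 0.1489]
tool_rot: [-3.141, 0.002, 0.212]
force: [0.6, 0.8, -1.2]
grip_width: 0.0365
finger_force: 40.3
```

```bash
python3 -c "
from h import *
state();goto([.5256,-.1139,.034],.214)
"
```

```text
t 19.05 p [ 0.5248 -0.1141  0.1489] yaw [-3.141e+00  2.000e-03  2.120e-01] F [ 0.6  0.8 -1.2] w 0.0365 ff 40.33996760845184 q [-0.42  0.63  0.76  1.93 -0.59  0.82 -0.7 ]
shift [0.0011 0.     0.1149] twist [-0.001  0.002 -0.002]
```

>>> {"api": "apply_moves", "payload": {"claw": [0.03,0.03,0.03,0.03,0.03,0.03,0.03,0.03], "xyz": [[0.001,0,0.025],[0,0,0.03],[0,0,0.025],[0,0,0.015],[0,0,0.01],[0,0,0.006],[0,0,0.003],[0,0,0]], "twist": [[0,0.001,-0.002],[0,0,0],[0,0,0],[0,0,0],[0,0,0],[0,0,0],[0,0,0],[0,0,0]]}}

```text
clock: 19.85
position: [0.5264, -0.1137, 0.0354]
tool_rot: [-3.142, -0.0, 0.215]
force: [0.6, -0.7, -0.5]
grip_width: 0.0367
finger_force: 40.3
```

>>> {"api": "apply_moves", "payload": {"claw": [0.03,0.03,0.044,0.044,0.044,0.044,0.044,0.044,0.044,0.044], "xyz": [[0,0,0.003],[0,0,0.001],[0,0,0],[0,0,0],[0,0,-0.01],[0,0,-0.04],[0,0,-0.05],[0,0,-0.05],[0,0,-0.03],[0,0,0]], "twist": [[0,0,0],[0,0,0],[0,0,0],[0,0,0],[0,0,0],[0,0,0],[0,0,0],[0,0,0],[0,0,0],[0,0,0]]}}

```text
clock: 20.85
position: [0.5276, -0.1143, 0.2154]
tool_rot: [3.141, -0.005, 0.215]
force: [-0.5, -0.8, 0.1]
grip_width: 0.0438
finger_force: 0.0
```

```bash
python3 -c "
from h import *
s=state()
f=bot.grab_frame('wrist');cv2.imwrite('pics/w11.png',f['img'][:,:,::-1])
u=np.array([np.cos(1.785),np.sin(1.785)]);v=np.array([-u[1],u[0]]);c=np.array([.494,-.1357])
for n in ('jar','punch_tin','mallet'):
  for d in bot.find_in('wrist',n)[:2]: w=np.array(d['position']);print(n,np.round([(w[:2]-c)@u,(w[:2]-c)@v,w[2]],4),d['score'])
f=bot.grab_frame('top')
for n in ('jar','punch_tin','mallet'):
  for d in bot.find_in('top',n)[:2]: w=np.array(d['position']);print(n,np.round([(w[:2]-c)@u,(w[:2]-c)@v,w[2]],4),d['score'])
screw([.602,.383,.2],.6,11)
"
```

```text
t 20.85 p [ 0.5276 -0.1143  0.2154] yaw [ 3.141 -0.005  0.215] F [-0.5 -0.8  0.1] w 0.0438 ff 0.0 q [-0.49  0.54  0.85  1.88 -0.5   0.94 -0.76]
jar [ 0.0151 -0.0369  0.0541] 0.94
punch_tin [0.0347 0.0315 0.0342] 0.79
punch_tin [-0.1483 -0.0048  0.1466] 0.59
mallet [-0.0392  0.001   0.0471] 0.7
punch_tin [0.0851 0.0267 0.0325] 0.41
mallet [ 0.0739 -0.002   0.0406] 0.63
mallet [ 0.0727 -0.2784  0.0147] 0.31
11 rows of [0.0237, -0.0394, 0.0009] [-0.0, 0.0001, -0.035]
```

>>> {"api": "apply_moves", "payload": {"claw": [0.04,0.04,0.04,0.04,0.04,0.04,0.04,0.04,0.04,0.04,0.04,0.04,0.04], "xyz": [[0.0237,-0.0394,0],[0.0237,-0.0394,0],[0.0237,-0.0394,0],[0.0237,-0.0394,0],[0.0237,-0.0394,0],[0.0237,-0.0394,0],[0.0237,-0.0394,0],[0.0237,-0.0394,0],[0.0237,-0.0394,0],[0.0237,-0.0394,0],[0.0237,-0.0394,0],[0,0,0],[0,0,0]], "twist": [[0,0,-0.035],[0,0,-0.035],[0,0,-0.035],[0,0,-0.035],[0,0,-0.035],[0,0,-0.035],[0,0,-0.035],[0,0,-0.035],[0,0,-0.035],[0,0,-0.035],[0,0,-0.035],[0,0,0],[0,0,0]]}}

```text
clock: 22.55
position: [0.6015, 0.3837, 0.2099]
tool_rot: [3.141, 0.002, 0.601]
force: [0.5, -0.1, 0.1]
grip_width: 0.0398
finger_force: 0.0
```

```bash
python3 -c "
from h import *
s=state()
f=bot.grab_frame('wrist');cv2.imwrite('pics/w12.png',f['img'][:,:,::-1])
for d in bot.find_in('wrist','bottle')[:4]: print(np.round(d['position'],4),d['score'],proj(f,[d['position']]))
hsv=cv2.cvtColor(f['img'],cv2.COLOR_RGB2HSV);P=proj(f,[[.602,.383,.03]])[0].astype(int);print(P)
x0,y0=P-60; sub=hsv[y0:y0+120,x0:x0+120]
w=cv2.inRange(sub,(0,0,150),(179,70,255));n,l,st,ce=cv2.connectedComponentsWithStats(w)
for i in range(1,n):
    if st[i,4]>80:
        pts=np.argwhere(l==i)[:,::-1].astype(np.float32)+[x0,y0]; q=cv2.boxPoints(cv2.minAreaRect(pts.astype(np.float32)));print(st[i],q.round(1).tolist());k=world(f,q,.030);print(np.round(k[:,:2],4).tolist(),k.mean(0),np.arctan2(*(k[1]-k[0])[[1,0]]))
b=cv2.inRange(sub,(0,0,0),(179,255,45));n,l,st,ce=cv2.connectedComponentsWithStats(b)
for i in range(1,n):
    if st[i,4]>80: print('black',st[i],ce[i]+[x0,y0],world(f,[ce[i]+[x0,y0]],.045))
cv2.imwrite('pics/b12.png',cv2.resize(f['img'][y0:y0+120,x0:x0+120,::-1],None,fx=5,fy=5,interpolation=2))
"
```

```text
t 22.55 p [0.6015 0.3837 0.2099] yaw [3.141e+00 2.000e-03 6.010e-01] F [ 0.5 -0.1  0.1] w 0.0398 ff 0.0 q [-1.03  0.8   0.71  1.38 -0.54  1.16 -1.23]
[0.5364 0.4536 0.0268] 0.91 [[194.23601803 204.00581915]]
[0.6008 0.3906 0.0289] 0.89 [[272.08727381 189.33432201]]
[0.6143 0.4632 0.0288] 0.68 [[222.60429801 140.96381193]]
[278 192]
[ 40  40  33  36 711] [[258.0, 172.0], [290.0, 172.0], [290.0, 207.0], [258.0, 207.0]]
[[0.6082, 0.4141], [0.6279, 0.3854], [0.5957, 0.3627], [0.5753, 0.3924]] [0.60177005 0.38867355 0.03      ] -0.968642242467645
```

View pics/b12.png

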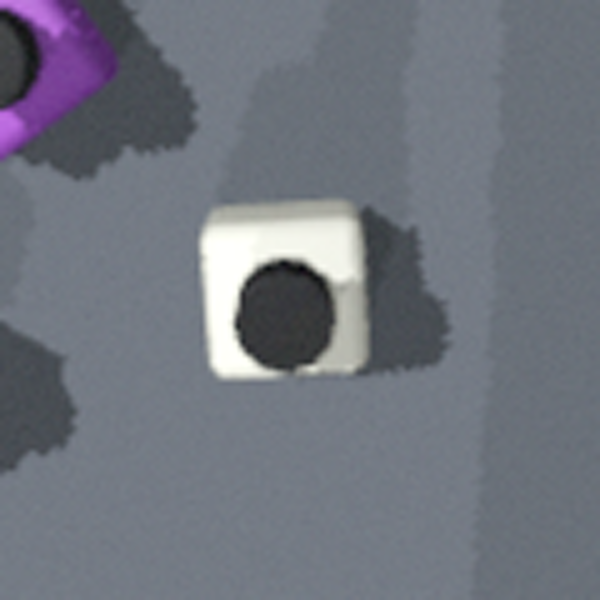

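```bash
python3 -c "
from h import *
f=bot.grab_frame('wrist')
p=world(f,[[275.4,195]],.052)[0];print(p,world(f,[[218+41,132+43.6],[218+71.6,132+42.6]],.03))
goto([*p[:2],.038],.645)
"
```

```text
[0.60277992 0.38479858 0.052     ] [[0.60635611 0.40914565 0.03      ]
 [0.62614808 0.38211094 0.03      ]]
shift [ 0.0022 -0.0024  0.173 ] twist [ 0.     0.001 -0.047]
```

>>> {"api": "apply_moves", "payload": {"claw": [0.04,0.04,0.04,0.04,0.04,0.04,0.04,0.015,0.015,0.015,0.015,0.015,0.015,0.015,0.015], "xyz": [[0.0022,-0.0024,0.04],[0,0,0.045],[0,0,0.045],[0,0,0.028],[0,0,0.012],[0,0,0.003],[0,0,0],[0,0,0],[0,0,0],[0,0,0],[0,0,-0.02],[0,0,-0.045],[0,0,-0.05],[0,0,-0.05],[0,0,0]], "twist": [[0,0,-0.042],[0,0,0],[0,0,0],[0,0,0],[0,0,0],[0,0,0],[0,0,0],[0,0,0],[0,0,0],[0,0,0],[0,0,0],[0,0,0],[0,0,0],[0,0,0],[0,0,0]], "force": 40}}

```text
clock: 24.2
position: [0.6052, 0.3869, 0.2123]
tool_rot: [3.141, -0.01, 0.642]
force: [0.3, -0.5, -1.2]
grip_width: 0.0205
finger_force: 39.3
```

```bash
python3 -c "
from h import *
s=state();T=R.from_euler('xyz',s['tool_rot'])
f=bot.grab_frame('wrist')
hsv=cv2.cvtColor(f['img'],cv2.COLOR_RGB2HSV)
z=s['position'][2]-.008
print(proj(f,[s['position']-[0,0,.008]]))
w=cv2.inRange(hsv[180:330,210:350],(0,0,150),(179,70,255));n,l,st,ce=cv2.connectedComponentsWithStats(w)
for i in range(1,n):
    if st[i,4]>80: print(st[i]+[210,180,0,0,0],ce[i])
for x in range(245,312,6):
    c=np.where(w[:,x-210])[0]+180; print(x,c[:1],c[-1:],np.round(T.inv().apply(world(f,[[x,c[0]]],z)[0]-s['position']),4)[:2] if len(c) else '')
"
```

```text
t 24.2 p [0.6052 0.3869 0.2123] yaw [ 3.141 -0.01   0.642] F [ 0.3 -0.5 -1.2] w 0.0205 ff 39.33752954006195 q [-1.03  0.8   0.7   1.37 -0.53  1.15 -1.19]
[[277.29085164 260.20583803]]
[ 239  218   80   76 2522] [66.99881047 62.6927042 ]
245 [229] [278] [ 0.0181 -0.0173]
251 [220] [266] [ 0.0232 -0.014 ]
257 [219] [250] [ 0.0237 -0.0108]
263 [219] [252] [ 0.0237 -0.0076]
269 [219] [248] [ 0.0237 -0.0044]
275 [219] [247] [ 0.0237 -0.0012]
281 [219] [247] [0.0237 0.002 ]
287 [218] [249] [0.0243 0.0051]
293 [218] [253] [0.0243 0.0083]
299 [219] [250] [0.0237 0.0115]
305 [231] [268] [0.017  0.0149]
311 [256] [288] [0.0024 0.0186]
```

```bash
python3 -c "
from h import *
screw([.5162,-.0613,.25],.214,11)
"
```

```text
11 rows of [-0.025, 0.0335, -0.0039] [-0.0001, -0.0006, 0.0389]
```

>>> {"api": "apply_moves", "payload": {"claw": [0.015,0.015,0.015,0.015,0.015,0.015,0.015,0.015,0.015,0.015,0.015,0.015,0.015,0.015], "xyz": [[0,0,-0.04],[-0.025,0.0335,0],[-0.025,0.0335,0],[-0.025,0.0335,0],[-0.025,0.0335,0],[-0.025,0.0335,0],[-0.025,0.0335,0],[-0.025,0.0335,0],[-0.025,0.0335,0],[-0.025,0.0335,0],[-0.025,0.0335,0],[-0.025,0.0335,0],[0,0,0],[0,0,0]], "twist": [[0,0,0],[0,0,0.0389],[0,0,0.0389],[0,0,0.0389],[0,0,0.0389],[0,0,0.0389],[0,0,0.0389],[0,0,0.0389],[0,0,0.0389],[0,0,0.0389],[0,0,0.0389],[0,0,0.0389],[0,0,0],[0,0,0]]}}

```text
clock: 25.65
position: [0.5143, -0.0619, 0.2435]
tool_rot: [-3.141, 0.0, 0.213]
force: [-0.1, 0.3, -0.6]
grip_width: 0.0202
finger_force: 39.3
```

```bash
python3 -c "
from h import *
state();goto([.5162,-.0613,.1],.214)
"
```

```text
t 25.65 p [ 0.5143 -0.0619  0.2435] yaw [-3.141  0.     0.213] F [-0.1  0.3 -0.6] w 0.0202 ff 39.32534694671631 q [-0.64  0.48  0.91  1.9  -0.45  0.99 -0.89]
shift [ 2.000e-03 -1.000e-04  1.435e-01] twist [-0.001  0.    -0.001]
```

>>> {"api": "apply_moves", "payload": {"claw": [0.015,0.015,0.015,0.015,0.015,0.015], "xyz": [[0.002,0,0.03],[0,0,0.045],[0,0,0.04],[0,0,0.02],[0,0,0],[0,0,0]], "twist": [[0,0,0],[0,0,0],[0,0,0],[0,0,0],[0,0,0],[0,0,0]]}}

```text
clock: 26.25
position: [0.517, -0.0606, 0.1087]
tool_rot: [-3.141, 0.0, 0.215]
force: [0.4, -0.1, 0.3]
grip_width: 0.0201
finger_force: 39.4
```

```bash
python3 -c "
from h import *
s=state();goto([.5162,-.0613,.046],.214)
T=R.from_euler('xyz',s['tool_rot'])
f=bot.grab_frame('wrist')
cv2.imwrite('pics/w13.png',f['img'][:,:,::-1])
hsv=cv2.cvtColor(f['img'],cv2.COLOR_RGB2HSV)
# front edge of bottle body and of the far wall along columns, in tool axes
for x in (262,275,290):
    col=hsv[120:260,x]; print(x,[(120+i,*col[i].tolist()) for i in range(0,140,5)])
"
```

```text
t 26.25 p [ 0.517  -0.0606  0.1087] yaw [-3.141  0.     0.215] F [ 0.4 -0.1  0.3] w 0.0201 ff 39.35374617576599 q [-0.5   0.66  0.71  2.   -0.65  0.72 -0.73]
shift [-0.0009  0.0006  0.0627] twist [-0.     0.     0.001]
262 [(120, 105, 34, 104), (125, 106, 32, 103), (130, 104, 38, 101), (135, 97, 33, 101), (140, 99, 33, 102), (145, 99, 35, 103), (150, 104, 32, 103), (155, 108, 31, 107), (160, 108, 32, 105), (165, 107, 34, 104), (170, 105, 29, 104), (175, 100, 36, 106), (180, 103, 39, 104), (185, 25, 97, 118), (190, 26, 255, 138), (195, 26, 242, 142), (200, 26, 255, 134), (205, 27, 255, 244), (210, 26, 242, 160), (215, 26, 255, 157), (220, 39, 15, 121), (225, 34, 17, 123), (230, 34, 16, 130), (235, 33, 11, 209), (240, 33, 11, 223), (245, 34, 14, 141), (250, 37, 16, 141), (255, 34, 23, 79)]
275 [(120, 106, 31, 106), (125, 108, 38, 102), (130, 105, 35, 101), (135, 105, 39, 104), (140, 103, 34, 105), (145, 102, 37, 104), (150, 104, 38, 101), (155, 104, 36, 105), (160, 105, 35, 102), (165, 105, 30, 103), (170, 102, 33, 102), (175, 103, 29, 105), (180, 103, 35, 103), (185, 26, 255, 140), (1
[... 166 characters left out ...]
30, 33, 17, 135), (235, 36, 12, 206), (240, 36, 11, 222), (245, 34, 14, 141), (250, 150, 10, 26), (255, 165, 22, 23)]
290 [(120, 103, 35, 102), (125, 107, 35, 103), (130, 106, 37, 104), (135, 102, 37, 103), (140, 105, 30, 103), (145, 105, 35, 103), (150, 106, 36, 106), (155, 102, 38, 102), (160, 101, 35, 103), (165, 108, 32, 103), (170, 105, 34, 105), (175, 108, 36, 106), (180, 107, 35, 103), (185, 25, 141, 103), (190, 26, 255, 137), (195, 26, 249, 135), (200, 26, 253, 139), (205, 27, 255, 244), (210, 27, 255, 242), (215, 27, 255, 241), (220, 30, 11, 121), (225, 35, 12, 123), (230, 38, 15, 139), (235, 33, 13, 203), (240, 30, 9, 219), (245, 34, 14, 142), (250, 39, 18, 142), (255, 70, 31, 25)]
```

```bash
python3 -c "
from h import *
s=bot.observe();f=bot.grab_frame('wrist');u=np.array([np.cos(1.785),np.sin(1.785)]);v=np.array([-u[1],u[0]]);c=np.array([.494,-.1357])
for n,p,z in [('bottom front',[278,218],.071),('top front',[278,232],.1),('rim in',[278,207],.06),('rim out',[278,203],.06),('tcp',None,0)]:
    w=(world(f,[p],z)[0] if p else s['position'])[:2]-c;print(n,np.round([w@u,w@v],4))
"
```

```text
bottom front [ 0.0678 -0.0539]
top front [ 0.0678 -0.055 ]
rim in [ 0.0678 -0.0582]
rim out [ 0.0678 -0.061 ]
tcp [ 0.0684 -0.0388]
```

>>> {"api": "apply_moves", "payload": {"claw": [0.015,0.015,0.015,0.015,0.015,0.015,0.015], "xyz": [[-0.002,0,0.015],[0,0,0.02],[0,0,0.012],[0,0,0.009],[0,0,0.005],[0,0,0.002],[0,0,0]], "twist": [[0,0,0],[0,0,0],[0,0,0],[0,0,0],[0,0,0],[0,0,0],[0,0,0]]}}

```text
clock: 27.05
position: [0.5148, -0.0615, 0.0453]
tool_rot: [-3.142, 0.0, 0.214]
force: [-0.3, 0.2, -0.5]
grip_width: 0.02
finger_force: 39.4
```

Lower the last few millimetres, release and rise.

>>> {"api": "apply_moves", "payload": {"claw": [0.015,0.015,0.029,0.029,0.029,0.029,0.029,0.029,0.029,0.029], "xyz": [[0,0,0.0025],[0,0,0.0005],[0,0,0],[0,0,0],[0,0,-0.01],[0,0,-0.04],[0,0,-0.05],[0,0,-0.05],[0,0,-0.05],[0,0,0]], "twist": [[0,0,0],[0,0,0],[0,0,0],[0,0,0],[0,0,0],[0,0,0],[0,0,0],[0,0,0],[0,0,0],[0,0,0]]}}

```text
clock: 28.05
position: [0.5166, -0.0623, 0.2479]
tool_rot: [3.141, -0.007, 0.213]
force: [0.5, -0.3, -1.7]
grip_width: 0.0289
finger_force: 0.0
```

```bash
python3 -c "
from h import *
s=state()
u=np.array([np.cos(1.785),np.sin(1.785)]);v=np.array([-u[1],u[0]]);c=np.array([.494,-.1357])
for cam in ('wrist','top','scene'):
 f=bot.grab_frame(cam);cv2.imwrite(f'pics/{cam}20.png',f['img'][:,:,::-1])
 for n in ('bottle','jar','punch_tin','mallet','lid','lid_edge'):
  for d in bot.find_in(cam,n)[:3]:
   w=np.array(d['position']);q=[(w[:2]-c)@u,(w[:2]-c)@v]
   if abs(q[0])<.4 and abs(q[1])<.09: print(cam,n,np.round([*q,w[2]],4),round(d['score'],2))
 if cam!='wrist':
  for a in (1.8,1.9,2.0,2.1):
   E=lambda y:np.r_[c+u*(-.106+.217*np.cos(a)-.006*np.sin(a)*0)+v*y, .06+.217*np.sin(a)]
   print(cam,a,np.round(proj(f,[E(.065),E(-.065)]),0).tolist())
"
```

```text
t 28.05 p [ 0.5166 -0.0623  0.2479] yaw [ 3.141 -0.007  0.213] F [ 0.5 -0.3 -1.7] w 0.0289 ff 0.0 q [-0.65  0.48  0.92  1.89 -0.46  0.99 -0.89]
wrist bottle [ 0.0698 -0.0391  0.0323] 0.78
wrist punch_tin [0.0408 0.03   0.0302] 0.77
wrist mallet [-0.0417 -0.0002  0.0459] 0.8
wrist lid [-0.1439  0.0015  0.1312] 0.58
wrist lid_edge [-0.1419 -0.0006  0.1273] 0.76
top jar [-0.167   0.0074  0.1859] 0.24
top lid [-0.1663  0.0065  0.187 ] 0.79
top lid_edge [-0.1687  0.0044  0.187 ] 0.83
top 1.8 [[469.0, 259.0], [452.0, 201.0]]
top 1.9 [[477.0, 256.0], [460.0, 199.0]]
top 2.0 [[484.0, 254.0], [467.0, 198.0]]
top 2.1 [[491.0, 252.0], [474.0, 196.0]]
scene bottle [ 0.0831 -0.0385  0.0473] 0.64
scene jar [ 0.0196 -0.0337  0.054 ] 0.72
scene punch_tin [0.0434 0.0296 0.0328] 0.94
scene mallet [-0.0367  0.0035  0.0478] 0.68
scene lid [-0.1552 -0.0004  0.1647] 0.57
scene lid_edge [-0.1559 -0.0028  0.162 ] 0.57
scene 1.8 [[197.0, 39.0], [163.0, 69.0]]
scene 1.9 [[191.0, 38.0], [157.0, 68.0]]
scene 2.0 [[185.0, 37.0], [151.0, 68.0]]
scene 2.1 [[179.0, 38.0], [146.0, 68.0]]
```

```bash
cat >> h.py <<'E'
u=np.array([np.cos(1.785),np.sin(1.785)]);v=np.array([-u[1],u[0]]);c=np.array([.494,-.1357])
def B(x,y,z): return np.r_[c+x*u+y*v,z]
E
python3 -c "
from h import *
goto(B(-.275,0,.34),.214);print(B(-.275,0,.34))
"
```

```text
shift [-0.0361  0.3432 -0.0979] twist [-0.  0.  0.]
[ 0.55245658 -0.40441514  0.34      ]
```

>>> {"api": "apply_moves", "payload": {"claw": [0,0,0,0,0,0,0,0,0,0,0,0,0], "xyz": [[0,0,-0.05],[0,0,-0.048],[-0.004,0.038,0],[-0.004,0.038,0],[-0.004,0.038,0],[-0.004,0.038,0],[-0.004,0.038,0],[-0.004,0.038,0],[-0.004,0.038,0],[-0.004,0.038,0],[-0.004,0.039,0],[0,0,0],[0,0,0]], "twist": [[0,0,0],[0,0,0],[0,0,0],[0,0,0],[0,0,0],[0,0,0],[0,0,0],[0,0,0],[0,0,0],[0,0,0],[0,0,0],[0,0,0],[0,0,0]]}}

```text
clock: 30.4
position: [0.552, -0.4051, 0.3395]
tool_rot: [-3.141, 0.001, 0.213]
force: [-0.1, 0.7, 0.6]
grip_width: -0.0001
finger_force: 0.0
```

```bash
cat >> h.py <<'E'
def lidpath(angles,r=.19):
    s=bot.observe();T=R.from_euler('xyz',s['tool_rot']);p=s['position']
    for a in angles:
        P=np.array([-.106+r*np.cos(a)-.006*np.sin(a),.06+r*np.sin(a)+.006*np.cos(a)])
        X=(-.106+.217*np.cos(a)-.006*np.sin(a) if a>np.pi/2 else P[0])-.0145
        g=B(X,0,P[1]);print(round(a,2),np.round(g,3),np.round(T.inv().apply(g-p),4).tolist());p=g
E
python3 -c "
from h import *
state();lidpath(np.r_[2.2,np.linspace(2.0,.1,20)])
"
```

```text
t 30.4 p [ 0.552  -0.4051  0.3395] yaw [-3.141e+00  1.000e-03  2.130e-01] F [-0.1  0.7  0.6] w -0.0001 ff 0.0 q [ 0.09  0.68  0.86  1.31 -0.51  1.38 -0.43]
2.2 [ 0.548 -0.383  0.21 ] [0.0007, -0.0224, 0.1295]
2.0 [ 0.54  -0.347  0.23 ] [-0.0001, -0.0368, -0.0202]
1.9 [ 0.536 -0.328  0.238] [-0.0, -0.0199, -0.0076]
1.8 [ 0.531 -0.307  0.244] [-0.0, -0.0207, -0.0058]
1.7 [ 0.527 -0.287  0.248] [-0.0, -0.0212, -0.004]
1.6 [ 0.522 -0.265  0.25 ] [-0.0, -0.0216, -0.0021]
1.5 [ 0.518 -0.246  0.25 ] [-0.0, -0.0198, -0.0002]
1.4 [ 0.514 -0.228  0.248] [-0.0, -0.0189, 0.0017]
1.3 [ 0.51  -0.209  0.245] [-0.0, -0.0187, 0.0036]
1.2 [ 0.506 -0.192  0.239] [-0.0, -0.0182, 0.0054]
1.1 [ 0.502 -0.174  0.232] [-0.0, -0.0176, 0.0072]
1.0 [ 0.499 -0.158  0.223] [-0.0, -0.0168, 0.0089]
0.9 [ 0.496 -0.143  0.213] [-0.0, -0.0158, 0.0106]
0.8 [ 0.492 -0.128  0.2  ] [-0.0, -0.0147, 0.0121]
0.7 [ 0.49  -0.115  0.187] [-0.0, -0.0134, 0.0135]
0.6 [ 0.487 -0.104  0.172] [-0.0, -0.012, 0.0148]
0.5 [ 0.485 -0.093  0.156] [0.0, -0.0104, 0.0159]
0.4 [ 0.483 -0.085  0.14 ] [0.0, -0.0088, 0.0168]
0.3 [ 0.481 -0.078  0.122] [0.0, -0.0071, 0.0176]
0.2 [ 0.48  -0.073  0.104] [0.0, -0.0053, 0.0183]
0.1 [ 0.48  -0.069  0.085] [0.0, -0.0034, 0.0187]
```

>>> {"api": "apply_moves", "payload": {"claw": [0,0,0,0,0,0,0,0,0,0,0,0], "xyz": [[0,0,0.04],[0,0,0.045],[0,0,0.044],[0,-0.0224,0],[0,-0.0184,-0.01],[0,-0.0184,-0.01],[0,-0.0199,-0.0076],[0,-0.0207,-0.0058],[0,-0.0212,-0.004],[0,-0.0216,-0.002],[0,-0.0198,0],[0,0,0]], "twist": [[0,0,0],[0,0,0],[0,0,0],[0,0,0],[0,0,0],[0,0,0],[0,0,0],[0,0,0],[0,0,0],[0,0,0],[0,0,0],[0,0,0]]}}

```text
clock: 31.6
position: [0.5183, -0.2418, 0.2507]
tool_rot: [-3.14, -0.001, 0.219]
force: [1.0, -0.5, -0.5]
grip_width: -0.0001
finger_force: 0.0
```

```bash
python3 -c "
from h import *
s=state();p=s['position'][:2]-c;print(p@u,p@v)
f=bot.grab_frame('top');cv2.imwrite('pics/t30.png',f['img'][:,:,::-1])
for d in bot.find_in('scene','lid')+bot.find_in('top','lid'):w=np.array(d['position']);print(np.round([(w[:2]-c)@u,(w[:2]-c)@v,w[2]],3),d['score'])
lidpath(np.linspace(1.4,.1,14))
"
```

```text
t 31.6 p [ 0.5183 -0.2418  0.2507] yaw [-3.14e+00 -1.00e-03  2.19e-01] F [ 1.  -0.5 -0.5] w -0.0001 ff 0.0 q [-0.26  0.57  0.89  1.75 -0.5   1.07 -0.54]
-0.10881881303963378 -0.001233721083926529
[-0.155 -0.     0.165] 0.57
[-0.094 -0.025  0.187] 0.71
1.4 [ 0.514 -0.228  0.248] [-0.0004, -0.018, 0.0024]
1.3 [ 0.51  -0.209  0.245] [0.0, -0.0187, 0.0036]
1.2 [ 0.506 -0.192  0.239] [0.0, -0.0182, 0.0054]
1.1 [ 0.502 -0.174  0.232] [0.0, -0.0176, 0.0072]
1.0 [ 0.499 -0.158  0.223] [0.0, -0.0168, 0.0089]
0.9 [ 0.496 -0.143  0.213] [0.0, -0.0158, 0.0106]
0.8 [ 0.492 -0.128  0.2  ] [0.0, -0.0147, 0.0121]
0.7 [ 0.49  -0.115  0.187] [0.0, -0.0134, 0.0135]
0.6 [ 0.487 -0.104  0.172] [0.0, -0.012, 0.0148]
0.5 [ 0.485 -0.093  0.156] [0.0, -0.0104, 0.0159]
0.4 [ 0.483 -0.085  0.14 ] [0.0, -0.0088, 0.0168]
0.3 [ 0.481 -0.078  0.122] [0.0, -0.0071, 0.0176]
0.2 [ 0.48  -0.073  0.104] [0.0, -0.0053, 0.0183]
0.1 [ 0.48  -0.069  0.085] [0.0, -0.0034, 0.0187]
```

>>> {"api": "apply_moves", "payload": {"claw": [0,0,0,0,0,0,0,0,0,0,0,0,0,0,0], "xyz": [[0,-0.018,0.0024],[0,-0.0187,0.0036],[0,-0.0182,0.0054],[0,-0.0176,0.0072],[0,-0.0168,0.0089],[0,-0.0158,0.0106],[0,-0.0147,0.0121],[0,-0.0134,0.0135],[0,-0.012,0.0148],[0,-0.0104,0.0159],[0,-0.0088,0.0168],[0,-0.0071,0.0176],[0,-0.0053,0.0183],[0,-0.0034,0.015],[0,0,0]], "twist": [[0,0,0],[0,0,0],[0,0,0],[0,0,0],[0,0,0],[0,0,0],[0,0,0],[0,0,0],[0,0,0],[0,0,0],[0,0,0],[0,0,0],[0,0,0],[0,0,0],[0,0,0]]}}

```text
clock: 33.25
position: [0.479, -0.0696, 0.0871]
tool_rot: [-3.141, 0.003, 0.214]
force: [1.0, -0.8, 0.5]
grip_width: 0.0001
finger_force: 0.0
```

>>> {"api": "apply_moves", "payload": {"claw": [0,0,0,0,0,0], "xyz": [[0,0,0.006],[0,0,0.006],[0,0,0.005],[0,0,0.004],[0,0,0.001],[0,0,0]], "twist": [[0,0,0],[0,0,0],[0,0,0],[0,0,0],[0,0,0],[0,0,0]]}}

```text
clock: 33.85
position: [0.4795, -0.0696, 0.0664]
tool_rot: [-3.141, 0.0, 0.214]
force: [-0.1, 0.4, -0.2]
grip_width: -0.0001
finger_force: 0.0
```

```bash
python3 -c "
from h import *
s=state();p=s['position'][:2]-c;print(p@u,p@v)
for cam in('scene','top'):
  f=bot.grab_frame(cam);cv2.imwrite(f'pics/{cam}40.png',f['img'][:,:,::-1])
  for d in bot.find_in(cam,'lid')[:2]:w=np.array(d['position']);print(np.round([(w[:2]-c)@u,(w[:2]-c)@v,w[2]],3),d['score'])
"
```

```text
t 33.85 p [ 0.4795 -0.0696  0.0664] yaw [-3.141  0.     0.214] F [-0.1  0.4 -0.2] w -0.0001 ff 0.0 q [-0.45  0.69  0.66  2.11 -0.77  0.59 -0.59]
0.06768395091062063 7.397056123677098e-05
[ 0.005 -0.018  0.066] 0.76
[ 0.305 -0.324  0.025] 0.48
[-0.081 -0.017  0.069] 0.94
```

>>> {"api": "apply_moves", "payload": {"claw": [0,0,0,0], "xyz": [[0,0,0.0015],[0,0,0.001],[0,0,0.001],[0,0,0]], "twist": [[0,0,0],[0,0,0],[0,0,0],[0,0,0]]}}

```text
clock: 34.45
position: [0.48, -0.0695, 0.065]
tool_rot: [-3.14, -0.002, 0.214]
force: [-16.0, 5.3, 67.4]
grip_width: -0.0003
finger_force: 34.0
```

>>> {"api": "apply_moves", "payload": {"claw": [0,0,0,0,0,0,0,0], "xyz": [[0,0,-0.003],[0,0,-0.01],[0,0,-0.03],[0,0,-0.05],[0,0,-0.05],[0,0,-0.05],[0,0,0],[0,0,0]], "twist": [[0,0,0],[0,0,0],[0,0,0],[0,0,0],[0,0,0],[0,0,0],[0,0,0],[0,0,0]]}}

```text
clock: 35.25
position: [0.4799, -0.069, 0.2567]
tool_rot: [-3.141, -0.002, 0.215]
force: [-0.5, -0.4, -1.1]
grip_width: -0.0002
finger_force: 0.0
```

```bash
python3 -c "
from h import *
state()
for cam in('scene','top'):
  f=bot.grab_frame(cam);cv2.imwrite(f'pics/{cam}50.png',f['img'][:,:,::-1])
  for d in bot.find_in(cam,'lid')[:1]:w=np.array(d['position']);print(np.round([(w[:2]-c)@u,(w[:2]-c)@v,w[2]],3),d['score'])
  for q in ('oil_bottle','pie_plate','spool','wax','mug','awl'): print(q,[np.round(d['position'],3).tolist() for d in bot.find_in(cam,q)[:1]])
f=bot.grab_frame('scene')
m=cv2.inRange(cv2.cvtColor(f['img'],cv2.COLOR_RGB2HSV),(24,150,60),(34,255,255));ys,xs=np.where(m[:220,140:330]);q=cv2.boxPoints(cv2.minAreaRect(np.c_[xs+140,ys].astype(np.float32)));print(q)
print(proj(f,[B(.111,.065,.066),B(.111,-.065,.066),B(.111,.065,.074),B(.111,-.065,.074)]))
n,l,st,ce=cv2.connectedComponentsWithStats(m[:220,140:330]);i=1+st[1:,4].argmax();cn,_=cv2.findContours((l==i).astype(np.uint8),0,2);print((cv2.convexHull(cn[0])[:,0]+[140,0]).tolist())
"
```

```text
t 35.25 p [ 0.4799 -0.069   0.2567] yaw [-3.141e+00 -2.000e-03  2.150e-01] F [-0.5 -0.4 -1.1] w -0.0002 ff 0.0 q [-0.73  0.43  1.02  1.96 -0.44  0.99 -0.86]
[ 0.013 -0.006  0.062] 0.72
oil_bottle []
pie_plate [[0.422, 0.087, 0.008]]
spool [[0.719, 0.325, 0.06]]
wax [[0.745, 0.23, 0.026]]
mug [[0.783, -0.021, 0.048]]
awl [[0.675, -0.248, 0.027]]
[ 0.094 -0.035  0.066] 0.67
oil_bottle [[0.546, 0.128, 0.107]]
pie_plate [[0.43, 0.086, 0.008]]
spool [[0.71, 0.316, 0.061]]
wax [[0.741, 0.228, 0.02]]
mug [[0.792, -0.014, 0.029]]
awl [[0.676, -0.255, 0.019]]
[[186.0537  146.5428 ]
 [210.08562  99.89259]
 [290.55005 141.34398]
 [266.51813 187.99419]]
[[287.63389447 139.11810971]
 [259.56400399 172.27157963]
 [287.6653825  137.08034274]
 [259.45825135 170.30949142]]
[[221, 107], [230, 111], [286, 139], [287, 141], [283, 156], [276, 165], [263, 180], [261, 182], [259, 183], [258, 183], [251, 180], [218, 163], [202, 154], [199, 152], [196, 149], [192, 137], [192, 135], [194, 132], [214, 111], [219, 107]]
```

```bash
python3 -c "
from workcell import bot
print(bot.job_done())"
```

```text
the job is handed in; nothing more can be done
None
```

The mallet, punch tin, white bottle and jar are on the bottom of the yellow box, upright. The lid is shut, and I handed the job in at about 36 s of the 72 s allowed; the judge's verdict was not shown.

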